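# Load the last tube on the tube rotator

### The job

Turn the rotator's carousel by hand until its one empty clip, now hidden on the lower half of the wheel, stands straight up at the top, and let it come to rest there. Then take the large capped tube from the tray, lay it over that clip with its cap at the same end as the other tubes' caps, and press it down until it snaps fully home; leave the carousel standing with that tube at the top, and disturb nothing else on the table.

Things in the scene. Friction and masses are not known exactly. Their poses are not given: they have to be found in the camera images.
- rotator: Tube rotator, fixed to the table. Origin on the table under the carousel's middle; y runs along the horizontal axle, z up, x across. Base 160 (x) by 260 mm (y), 20 high. White motor housing 120 mm (x), 162 tall, at y +78 to +163 mm; thin steel bearing upright 44 mm wide, 145 tall, at y -78 to -86 mm. Between them turns the carousel, a wheel of tubes.
- carousel (a joint): Angle of the carousel, rad: 0 or any whole turn puts the empty clip straight up at the top; it grows as the wheel's top moves towards the rotator's +x. Starts between 1.6 and 4.7. It turns both ways without end stops in reach, with a steady drag of 0.15 N m, and stays where it is left.
- axle (a point): Middle of the carousel's axle, 125 mm above the table, fixed; axes as the rotator's. Two white discs (radius 60 mm, 8 mm thick, middles at y +34 and -34 mm) carry six clips 60 degrees apart, tube axes 75 mm from the axle and parallel to it. Between the discs 60 mm is free down to a hub of radius 16 mm. All its parts stay within 96 mm of the axle.
- clip (a point): Centre of the empty clip, 75 mm from the axle: the tube's middle goes here. z points outwards from the axle, y along the axle as the rotator's. At each disc two springy jaws 34 mm apart; their lips, 11 mm above this point, leave 23 mm. A tube resting on the lips has its axis 22 mm above this point; pressed straight in with about 8 N it snaps home.
- full_clip (a point): Middle of the tube in the place next to the empty clip, 60 degrees further round in the sense in which the joint grows. Five places hold tubes like the loose one (30 mm in diameter, they do not come out), caps at the -y end by the bearing upright. 45 mm is free between neighbouring tubes: a finger put in there, between the discs, can push a tube round its arc.
- tube: The loose large tube, about 65 g, 115 mm long: body 30 mm in diameter, screw cap 34 mm and 13 long. Origin on its axis at mid-length; y runs along it from cap to foot (x and z are arbitrary, it may roll). It lies level in the tray, axis 45 mm above the table, on two ribs 34 mm either side of its middle, free on both sides between them.
- tube_cap (a point): Centre of the outer face of the loose tube's cap, 58 mm from its origin along its -y.
- tray: White sample tray, fixed, 165 mm (x) by 125 mm (y), floor 6 mm thick, with two notched ribs along x at y +34 and -34 mm. Origin under its middle. The large tube lies along y at x = -38 mm, cap to -y, the thin tube at x = +38 mm.
- thin_tube: Bystander: a thin capped tube, 17 mm in diameter, 118 mm long, lying in the tray beside the large one. Origin on its axis. To be left alone.
- beaker: Bystander: clear plastic beaker, 72 mm wide, 95 mm high, loose beside the tray. Origin under its middle.
- timer: Bystander: small white timer, 65 by 58 by 18 mm, loose beside the rotator's bearing end. Origin under its middle.
- well_plate: Bystander: white well plate 86 by 128 mm, 14 mm high, on the left. Origin under its middle.
- pipette: Bystander: pipette 260 mm long lying on the right. Origin on the table under its handle.
- cap0: Bystander: loose screw cap, 34 mm wide, 13 mm high, on the table's near left. Origin under its middle.
- cap1: Bystander: loose screw cap, 34 mm wide, 13 mm high, on the table's near left. Origin under its middle.
- cap2: Bystander: loose screw cap, 34 mm wide, 13 mm high, on the table's near left. Origin under its middle.
Not all that is in view belongs to the job. Leave any blue look-alike of the tube alone.

How it is judged:
On the way:
1. the carousel has been turned so that its empty clip stands at the top (within about 10 degrees) and has come to rest there, the large tube not yet on it (angle between clip's own z axis and vertical below 0.18 rad and velocity of joint carousel between -0.08 and 0.08 rad/s and distance between tube and clip above 0.05 m), for 0.4 s.
At the end, for the whole second after the job is handed in: The large tube lies fully home in the clip that was empty (its axis within 4 mm of the clip's centre across and in depth, within 12 mm along, parallel within 0.08 rad), cap at the same end as the others, with that clip at the top within 0.22 rad; tube and carousel at rest (x of tube in the frame of clip between -0.004 and 0.004 m and z of tube in the frame of clip between -0.004 and 0.004 m and y of tube in the frame of clip between -0.012 and 0.012 m and y of tube_cap in the frame of clip below -0.04 m and angle between the y axis of tube and the y axis of clip, either way round below 0.08 rad and angle between clip's own z axis and vertical below 0.22 rad and linear speed of tube below 0.02 m/s and velocity of joint carousel between -0.08 and 0.08 rad/s); the robot touches nothing.
It fails at once if a bystander (thin tube, beaker, timer, well plate, pipette, loose caps) is pushed more than 25 mm from its place (distance of any of thin_tube, beaker, timer, well_plate, pipette, cap0, cap1, cap2 from where it was at the start of the episode above 0.025 m).
It fails at once if the beaker is tipped over (angle between beaker's own z axis and vertical above 0.6 rad).
It also fails if it takes over 67 s, if anything falls off the work surface, if the arm or the gripper's body presses on something with over 40 N, if the wrist force passes 120 N, or if a joint passes its speed limit or range.

### The arm

A 6-joint arm with a two-finger parallel gripper is mounted at the origin on the work surface. World frame = base frame: x ahead of the robot, y to its left, z up, the work surface at z = 0. Lengths are in m, angles in rad, forces in N, time in s.
With the tool pointing down it reaches from about 0.425 to 0.95 m from the base axis. Payload 3.5 kg.
Tool frame: the origin (TCP) lies midway between the tips of the shut fingers; the grasp point (between the pads) lies 19 mm behind it (ctrl.pinch_z is the distance from the TCP to the grasp point, in m); z points along the fingers, y is the line along which they close (so a half turn about z gives the same grasp; the last joint's range is limited). The gripper opens to 85 mm and grips with 20 to 120 N. Pads are 22 mm wide; open, the fingers measure 114 mm over their backs; the gripper's body (76 mm by 85 mm) begins 54 mm behind the grasp point. The pads swing forward as they close: fully open they stand 13 mm farther back than shut.
Start: joints at [0.998, 0.286, 1.577, -0, 1.279, -0.15], TCP at [0.277, 0.616, 0.231] pointing down, gripper open.
Joint ranges: [-2.77, 2.77], [-0.9, 2.22], [0.21, 2.48], [-1.53, 4.67], [0.24, 2.81], [-2.84, 2.84]. Speed limits (rad/s): [2.79, 2.79, 3.14, 3.14, 3.14, 3.14].

### API

Orientations are given as a unit quaternion [x, y, z, w].
In Python, from plant import get_state, viewer, sign_off, ctrl gives the robot as it stands. The module is installed in compiled form; this text tells all that it offers.
- The arm moves only by the shell command python3 -m handwheel 'ROWS' [FORCE]. ROWS is JSON, a list that holds one entry, the list of rows, each a list of 5 numbers: the finger opening in m, from 0 to 0.0854, then the shift along the tool's x, y, z in m, then the turn about the tool's z in degrees. In form: [[[claw, x, y, z, spin], ...]]. A call has 1 to 12 rows; each row shifts and turns the commanded pose from where the row before left it, along the tool's axes as they then stand; what a row does not reach is not made up. A row lasts 1/12 s, in which the tool goes at most 41.7 mm and 7.16 degrees, less where a joint would pass 70% of its speed; a pose out of reach is approached as far as the arm can. A call is refused whole if a number of a shift passes 0.0417 or a number of a turn 7.16, either way. A call with a gripper value outside its range is refused whole. The fingers move at their own pace and stop on an object; FORCE is the grip in N (left out, the last holds). Time passes only in rows, so rows that do not move let the fingers close. It gives the time, the measured TCP pose, the force, the opening and the grip force at its end, in the units of the state.
- get_state(): the state, without advancing time (a new reading comes with each control period).
- viewer.read_camera(name): name is "scene" or "side" or "wrist"; returns the picture (420x560x3 uint8, blue, green, red); there is no depth.
- viewer.camera_params(name): a dict with "fov_y" (degrees; the focal length in pixels is half the picture's height over the tangent of half this angle, whatever the lens; pixels are square), "cx", "cy" (the principal point, pixels), "k1" (the pictures are not rectified: a ray, as slopes to the right and down, at radius r is drawn at 1 + k1 r^2 times it, then the intrinsics apply), "xyz" and "attitude" of the camera in the world; the wrist camera has in their place "hand_eye" (4x4, takes a point from camera to tool coordinates, whose origin is the TCP and whose axes are the flange's). Camera axes: x right, y up, looking along -z (the intrinsics and any distortion apply to the point x, -y, -z); pixel columns grow to the right and rows downward; lengths in m; the calibration is good to about 2 mm. A picture is of the moment at which its call begins: read the wrist's pose just before it. camera_params takes no time and is no camera call.
- sign_off(): hands the job in; it is judged then, once.
Trained networks look in the newest picture that a camera, given by its name, has taken for a name from the list of things; names that differ only in an ending like _2 or _b are one class to them, and where a whole thing is asked for, a point or a joint stands for the part that bears it (a point fixed in the world has none). Each returns a list of dicts, best first, with "confidence" (0 to 1); they miss things now and then, are a little off and sometimes report something else, mostly with a low value. They report only what shows in the picture. A call takes as long as a camera call. They do not tell look-alikes from the thing itself.
- viewer.look_for(camera, name): "extent" ([left, top, width, height] as shares, 0 to 1, of the picture: columns of its width, rows of its height, round what is visible of it).
- viewer.outline_of(camera, name): "mask" (420x560 bool, what is visible of it) and "extent" ([left, top, width, height] as shares, 0 to 1, of the picture: columns of its width, rows of its height, round what is visible of it).
- viewer.pinpoint(camera, name): "xy" ([column, row] as shares, 0 to 1, of the picture: columns of its width, rows of its height: a listed point, or the origin of a listed thing).
The state is a dict: "time": time; "qpos": joint angles; "dq": joint speeds; "joint_efforts": joint torques, N m; "eef_pos": TCP position; "tcp_rot": TCP orientation; "contact_force": force on the tool from outside, world axes, zero at the start; "wrist_torque": the same for the moment, N m; "opening": opening from 0.0 (shut) to 1.0 (fully open); "finger_force": force on a finger pad.
Only numpy, scipy, OpenCV 4.12 (cv2) and the standard library are available. Lean on these libraries where they do the work, as an engineer would, in place of code of your own. Each camera call takes 0.05 s, during which the arm holds its last target. There are 200 camera calls.

## Working session

There is one attempt and no reset: what is moved stays moved. The work goes in short steps, Python scripts to look and compute and a shell command to move; the robot and the scene stay as the last step left them, time stands still between calls to the robot, and variables do not carry over. Pictures are saved under pics/ and viewed, at most 10 in all, crops included, and the job is handed in when it is done.

```bash
mkdir -p pics
cat > h.py <<'E'
import numpy as np, cv2
from scipy.spatial.transform import Rotation as R
from plant import get_state, viewer, ctrl
def cam(n):
    p=viewer.camera_params(n); f=210/np.tan(np.radians(p['fov_y'])/2)
    if 'hand_eye' in p:
        s=get_state(); T=np.eye(4); T[:3,:3]=R.from_quat(s['tcp_rot']).as_matrix(); T[:3,3]=s['eef_pos']
        M=T@np.array(p['hand_eye'])
    else:
        M=np.eye(4); a=np.array(p['attitude']); M[:3,:3]=a if a.shape==(3,3) else R.from_quat(a).as_matrix(); M[:3,3]=p['xyz']
    return dict(M=M,f=f,cx=p['cx'],cy=p['cy'],k1=p['k1'])
def ray(c,u,v):
    d=np.array([(u-c['cx'])/c['f'],(v-c['cy'])/c['f']]); s=d.copy()
    for _ in range(30): s=d/(1+c['k1']*(s@s))
    w=c['M'][:3,:3]@np.array([s[0],-s[1],-1]); return c['M'][:3,3],w/np.linalg.norm(w)
def atz(c,u,v,z):
    o,d=ray(c,u,v); return o+d*(z-o[2])/d[2]
def proj(c,P):
    q=c['M'][:3,:3].T@(np.array(P)-c['M'][:3,3]); s=np.array([q[0],-q[1]])/-q[2]
    s=s*(1+c['k1']*(s@s)); return s*c['f']+[c['cx'],c['cy']]
def tri(rs):
    A=np.zeros((3,3));b=np.zeros(3)
    for o,d in rs: K=np.eye(3)-np.outer(d,d);A+=K;b+=K@o
    P=np.linalg.solve(A,b); return P,[np.linalg.norm((np.eye(3)-np.outer(d,d))@(P-o)) for o,d in rs]
E
python3 - <<'E'
from h import *
np.set_printoptions(precision=4,suppress=True)
for n in ['scene','side','wrist']:
    p=viewer.camera_params(n);print(n,p)
    c=cam(n)
    cv2.imwrite(f'pics/{n}0.png',viewer.read_camera(n))
    if n!='wrist':
        for k in ['rotator','axle','clip','full_clip','tube','tube_cap','tray','thin_tube','beaker','timer']:
            for r in viewer.pinpoint(n,k)[:3]: 
                u,v=r['xy'][0]*560,r['xy'][1]*420
                print(n,k,round(r['confidence'],2),round(u,1),round(v,1))
print(get_state())
a=cv2.imread('pics/scene0.png');b=cv2.imread('pics/side0.png')
E
```

```text
scene {'fov_y': 56.05783072976094, 'cx': 278.06111439143433, 'cy': 205.4183760335385, 'k1': 0.011627841942622919, 'xyz': array([ 1.1701, -0.534 ,  0.9058]), 'attitude': array([0.3715, 0.1832, 0.393 , 0.8209])}
scene rotator 0.77 232.3 300.0
scene rotator 0.48 337.9 221.9
scene axle 0.69 231.3 268.7
scene clip 0.7 232.4 282.8
scene full_clip 0.73 220.1 261.3
scene tube 0.7 330.9 203.4
scene tube 0.66 325.4 265.1
scene tube 0.63 291.1 191.3
scene tube_cap 0.71 318.1 204.6
scene tube_cap 0.59 286.7 181.0
scene tube_cap 0.59 338.2 281.0
scene tray 0.84 336.1 220.7
scene tray 0.4 367.9 201.4
scene thin_tube 0.56 341.9 220.4
scene timer 0.86 185.6 311.0
side {'fov_y': 48.13553583390329, 'cx': 282.28558603209154, 'cy': 208.32302754880632, 'k1': 0.02457729793819534, 'xyz': array([-0.1774, -0.8451,  1.1802]), 'attitude': array([ 0.3663, -0.1328, -0.3084,  0.8678])}
side rotator 0.7 342.3 265.6
side axle 0.85 346.1 242.0
side axle 0.21 338.7 255.6
side clip 0.88 341.0 257.2
side full_clip 0.86 326.6 249.2
side full_clip 0.75 174.4 160.4
side full_clip 0.63 189.2 210.8
side tube 0.73 305.9 204.
[... 454 characters left out ...]
05023266, 'hand_eye': array([[-0.0002,  0.9621,  0.2728,  0.0687],
       [ 1.    ,  0.0001,  0.0005,  0.0011],
       [ 0.0005,  0.2728, -0.9621, -0.1421],
       [ 0.    ,  0.    ,  0.    ,  1.    ]])}
{'time': 1.15, 'qpos': array([ 0.998 ,  0.2863,  1.5767, -0.    ,  1.2786, -0.15  ]), 'dq': array([-0.0001, -0.0018,  0.0004, -0.0005,  0.0001,  0.002 ]), 'joint_efforts': array([ -0.0006, -40.5966, -29.2943,  -0.0002,   0.0006,   0.    ]), 'eef_pos': array([0.2769, 0.6156, 0.2313]), 'tcp_rot': array([ 0.2098,  0.9777, -0.    , -0.    ]), 'contact_force': array([ 0.1474, -0.2559, -0.4775]), 'wrist_torque': array([-0.0691, -0.0473,  0.0249]), 'finger_force': 0.0, 'opening': 1.003960069109651}
```

Run:
```python
import cv2
for n,(x0,y0) in dict(scene=(150,150),side=(140,130)).items():
    a=cv2.imread(f'pics/{n}0.png')
    cv2.imwrite(f'pics/{n}0c.png',cv2.resize(a[y0:y0+200,x0:x0+266],None,fx=3,fy=3,interpolation=cv2.INTER_CUBIC)[:600,:800])
```

```text
(no output)
```

View pics/scene0c.png

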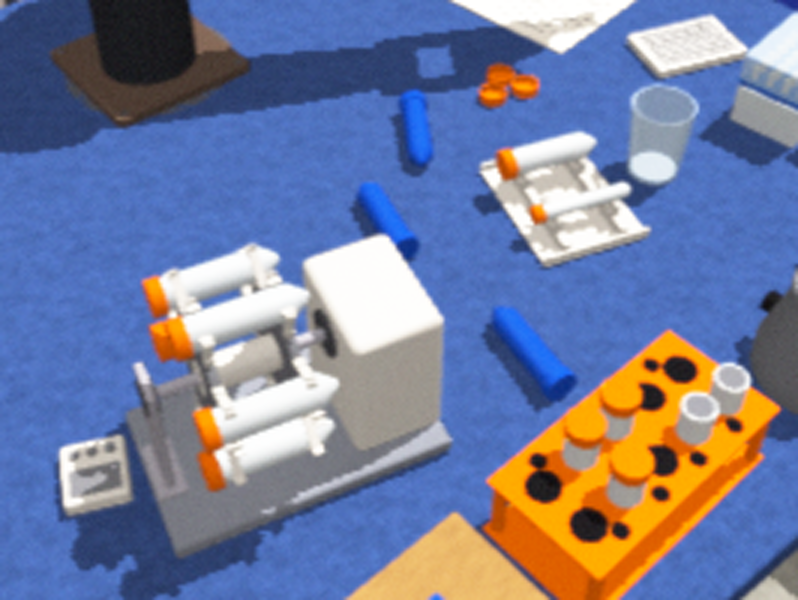

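View pics/side0c.png

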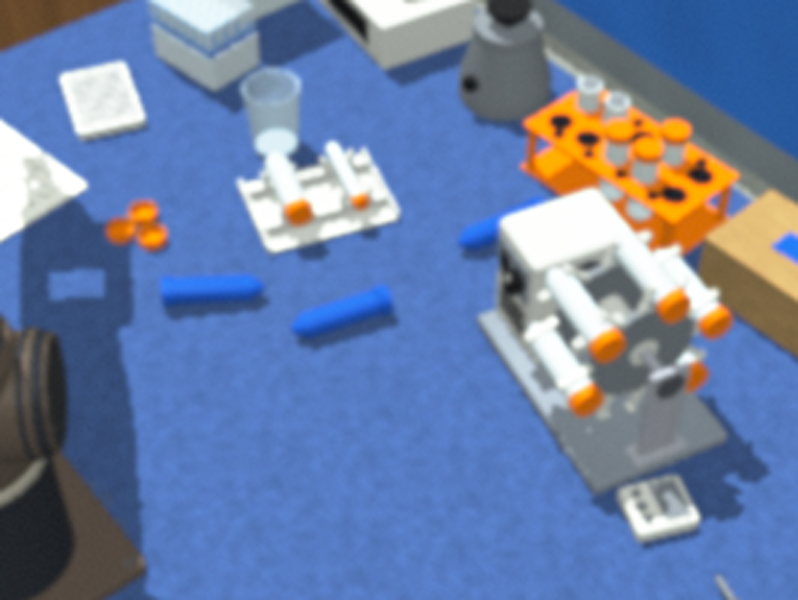

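The loose large white tube with an orange cap lies in the tray, at scene px (333,202) and side px (236,192). Three blue look-alikes lie on the table at scene px (289,193), (279,223) and (328,267). They are blue, uncapped and not in the tray, so the white tube is the one meant. The crops above already show this enlarged. In the side view the wheel's five caps are at (342,246), (335,263), (364,231), (378,237) and (372,255), so the gap is at the bottom.

```bash
cat > fit.py <<'E'
from h import *
from scipy.optimize import least_squares
np.set_printoptions(precision=4,suppress=True)
cs={n:cam(n) for n in ('scene','side')}
crop={'scene':(150,150),'side':(140,130)}
# rotator-frame points, crop pixels
O=[('side',(-.08,-.13,.02),(600,478)),('side',(.08,-.13,.02),(725,430)),('side',(-.08,.13,.02),(481,315)),
('side',(-.08,-.13,0),(600,492)),('scene',(.08,-.13,0),(182,552)),('scene',(.08,.13,0),(450,443)),('scene',(-.08,-.13,.02),(130,415)),
('side',(-.06,.163,.162),(500,212)),('side',(.06,.163,.162),(597,188)),('scene',(-.06,.163,.162),(383,236)),('scene',(-.06,.078,.162),(303,258)),('scene',(.06,.163,.162),(441,318)),('scene',(.06,.078,.162),(340,358))]
caps=[('side',1,(606,347)),('side',2,(585,400)),('side',3,(673,304)),('side',4,(715,321)),('side',5,(697,374))]
E
python3 - <<'E'
from fit import *
def world(p,q):
    c,s=np.cos(p[2]),np.sin(p[2]);return np.array([p[0]+c*q[0]-s*q[1],p[1]+s*q[0]+c*q[1],q[2]])
def res(p):
    r=[]
    for n,q,px in O: r+=list(proj(cs[n],world(p,q))-(np.array(px)/3+crop[n]))
    return r
px=[('side',(346,242)),('scene',(231.3,268.7))]
P,e=tri([ray(cs[n],*u) for n,u in px]);print('axle tri',P,e)
for k,ps in dict(tube=((330.9,203.4),(234.9,189.9)),cap=((318.1,204.6),(239,200.5)),rot=((232.3,300),(342.3,265.6)),tray=((336.1,220.7),(246,195.9))).items():
    print(k,*tri([ray(cs['scene'],*ps[0]),ray(cs['side'],*ps[1])]))
best=None
for y in np.arange(0,6.28,.5):
    s=least_squares(res,[P[0],P[1],y],loss='soft_l1')
    if best is None or s.cost<best.cost: best=s
print(best.x,best.cost,np.array(res(best.x)).reshape(-1,2).round(1).tolist())
p=best.x
# theta from caps
for th in np.arange(0,6.28,np.pi/18):
    d=0
    for n,_,c in caps:
        u=np.array(c)/3+crop[n]
        d+=min(np.linalg.norm(proj(cs[n],world(p,(.075*np.sin(th+k*np.pi/3),-.0575,.125+.075*np.cos(th+k*np.pi/3))))-u) for k in range(1,6))
    print(round(th,2),round(d,1),end='; ')
E
```

```text
axle tri [ 0.5779 -0.2278  0.1167] [np.float64(0.005262251850909315), np.float64(0.005262251850909503)]
tube [0.4917 0.23   0.0442] [np.float64(0.007212811973279457), np.float64(0.007212811973279312)]
cap [0.473  0.184  0.0443] [np.float64(0.0006954866991339517), np.float64(0.0006954866991340452)]
rot [ 0.5799 -0.2325 -0.002 ] [np.float64(0.0019092799850413936), np.float64(0.001909279985041309)]
tray [ 0.5314  0.2205 -0.001 ] [np.float64(0.007113141972103105), np.float64(0.007113141972102984)]
[ 0.5961 -0.2102 -0.2585] 90.54958152218666 [[0.4, 4.6], [4.1, 3.1], [1.6, 0.3], [-0.2, 3.9], [-5.9, 6.6], [-2.0, 7.0], [-5.4, -0.0], [-2.2, -4.3], [-1.6, -6.5], [10.1, -3.3], [7.6, -1.4], [10.9, -0.2], [13.5, -2.8]]
0.0 33.7; 0.17 32.6; 0.35 37.0; 0.52 44.0; 0.7 46.4; 0.87 38.9; 1.05 34.7; 1.22 36.6; 1.4 42.8; 1.57 48.3; 1.75 46.8; 1.92 45.8; 2.09 43.6; 2.27 42.3; 2.44 42.5; 2.62 44.2; 2.79 40.8; 2.97 38.1; 3.14 29.7; 3.32 25.3; 3.49 28.7; 3.67 39.5; 3.84 48.8; 4.01 52.0; 4.19 44.4; 4.36 34.1; 4.54 31.5; 4.71 36.4; 4.89 46.0; 5.06 48.1; 5.24 41.0; 5.41 35.3; 5.59 34.7; 5.76 36.7; 5.93 40.0; 6.11 38.1;
```

```bash
cat >> fit.py <<'E'
def world(p,q):
    c,s=np.cos(p[2]),np.sin(p[2]);return np.array([p[0]+c*q[0]-s*q[1],p[1]+s*q[0]+c*q[1],q[2]])
def cpt(th,k,y=-.0575,r=.075): a=th+k*np.pi/3;return (r*np.sin(a),y,.125+r*np.cos(a))
E
python3 - <<'E'
from fit import *
from itertools import product
def res(p):
    r=[]
    for n,q,px in O:
        q=np.array(q)
        if q[2]<.1:q=q+[0,p[4],0]
        r+=list(proj(cs[n],world(p,q))-(np.array(px)/3+crop[n]))
    for n,k,c in caps+[('scene',2,(153,295)),('scene',5,(208,428)),('scene',4,(208,428))][:5]:
        u=np.array(c)/3+crop[n]
        d=[proj(cs[n],world(p,cpt(p[3],k)))-u for k in range(1,6)]
        r+=list(min(d,key=np.linalg.norm))
    return r
best=None
for y,t in product(np.arange(-1,1,.5),np.arange(1.5,4.9,.3)):
    s=least_squares(res,[.58,-.23,y,t,.0],loss='soft_l1')
    if best is None or s.cost<best.cost: best=s
print(best.x,best.cost,np.array(res(best.x)).reshape(-1,2).round(1).tolist())
p=best.x
for n in cs:
  print(n,'clip',proj(cs[n],world(p,cpt(p[3],0,0))),'full',proj(cs[n],world(p,cpt(p[3],1,0))),'axle',proj(cs[n],world(p,(0,0,.125))))
  a=cv2.imread(f'pics/{n}0.png');a=cv2.resize(a,None,fx=3,fy=3)
  for k in range(6):
    u0,u1=[tuple((proj(cs[n],world(p,cpt(p[3],k,y)))*3).astype(int)) for y in(-.0575,.0575)]
    cv2.line(a,u0,u1,(0,0,255) if k else (0,255,0),2)
    cv2.putText(a,str(k),u0,0,.8,(255,0,255),2)
  for q,b in[((x,y,.162),0) for x in(-.06,.06) for y in(.078,.163)]+[((x,y+p[4],z),1) for x in(-.08,.08) for y in(-.13,.13) for z in (0,.02)]:
    cv2.circle(a,tuple((proj(cs[n],world(p,q))*3).astype(int)),4,(0,255,255),-1)
  x0,y0=dict(scene=(180,200),side=(280,170))[n]
  globals()[n]=a[y0*3:y0*3+420,x0*3:x0*3+400]
cv2.imwrite('pics/ov.png',np.hstack([scene,side]))
E
```

```text
[ 0.5881 -0.228  -0.2375  3.3104  0.0329] 33.3752359158086 [[-2.0, 1.7], [1.0, -0.4], [-1.8, -1.5], [-2.5, 1.0], [-0.1, 4.0], [2.0, 3.2], [-1.2, -1.8], [-1.2, 0.3], [-0.7, -2.6], [2.2, -2.7], [-0.3, -0.4], [3.3, 0.2], [5.9, -1.9], [0.4, 0.2], [1.3, 0.6], [0.2, 0.6], [0.7, -0.2], [-0.3, -0.2], [-0.3, 1.5], [-1.5, 0.4], [-1.5, 0.4]]
scene clip [232.5878 285.1478] full [223.7573 258.4927] axle [231.8392 270.6495]
side clip [341.6984 254.5032] full [326.6908 250.4932] axle [347.5349 237.2971]
```

View pics/ov.png

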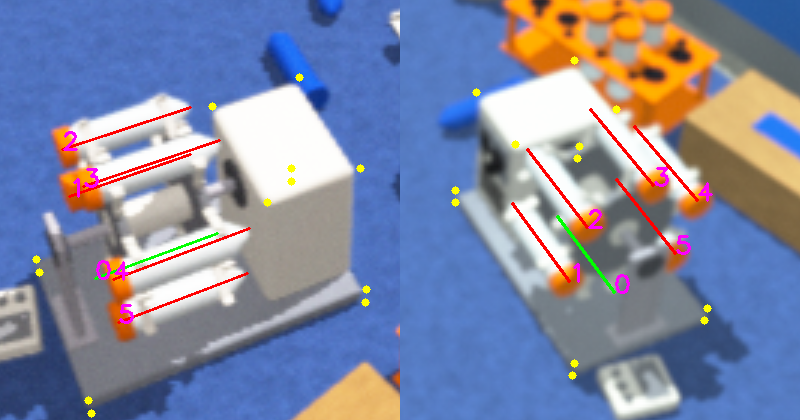

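The fit puts the rotator at about (0.588, −0.228) with yaw about −14° and joint about 3.3. The overlay agrees to a few pixels. Next I move the wrist camera above the wheel with the gripper shut and measure again.

```bash
cat > meas.py <<'E'
# fit rotator x,y,yaw,(theta) using wrist + fixed views; print tool shifts
from h import *
np.set_printoptions(precision=4,suppress=True)
def toshift(target):
    s=get_state(); return R.from_quat(s['tcp_rot']).as_matrix().T@(np.array(target)-s['eef_pos'])
E
python3 -m handwheel '[[[0.0,-0.0252,-0.027,-0.0042,0],[0.0,-0.0252,-0.027,-0.0042,0],[0.0,-0.0252,-0.027,-0.0042,0],[0.0,-0.0252,-0.027,-0.0042,0],[0.0,-0.0252,-0.027,-0.0042,0],[0.0,-0.0252,-0.027,-0.0042,0],[0.0,-0.0252,-0.027,-0.0042,0],[0.0,-0.0252,-0.027,-0.0042,0],[0.0,-0.0252,-0.027,-0.0042,0],[0.0,-0.0252,-0.027,-0.0042,0],[0.0,-0.0252,-0.027,-0.0042,0],[0.0,-0.0252,-0.027,-0.0042,0]]]' 30
python3 -m handwheel '[[[0.0,-0.0252,-0.027,-0.0042,0],[0.0,-0.0252,-0.027,-0.0042,0],[0.0,-0.0252,-0.027,-0.0042,0],[0.0,-0.0252,-0.027,-0.0042,0],[0.0,-0.0252,-0.027,-0.0042,0],[0.0,-0.0252,-0.027,-0.0042,0],[0.0,-0.0252,-0.027,-0.0042,0],[0.0,-0.0252,-0.027,-0.0042,0],[0.0,-0.0252,-0.027,-0.0042,0],[0.0,-0.0252,-0.027,-0.0042,-5.3],[0.0,-0.0252,-0.027,-0.0042,-5.3],[0.0,0,0,0,0]]]'
python3 - <<'E'
from meas import *
s=get_state();print(s['time'],s['eef_pos'],R.from_quat(s['tcp_rot']).as_matrix()[:,0])
a=viewer.read_camera('wrist');cv2.imwrite('pics/w1.png',a)
for k in ['axle','clip','full_clip','rotator']:
    for r in viewer.pinpoint('wrist',k)[:2]: print(k,round(r['confidence'],2),r['xy'][0]*560,r['xy'][1]*420)
E
```

```text
time: 2.15
eef_pos: [0.4199, 0.1944, 0.2823]
tcp_rot: [0.21, 0.978, 0.0, 0.001]
contact_force: [0.6, -0.0, 0.0]
opening: -0.001
finger_force: 0.0
time: 3.15
eef_pos: [0.5552, -0.193, 0.328]
tcp_rot: [0.12, 0.993, -0.001, 0.001]
contact_force: [-0.0, 0.9, -0.3]
opening: 0.004
finger_force: 0.0
3.15 [ 0.5552 -0.193   0.328 ] [-0.9713  0.2379 -0.0018]
axle 0.94 252.28 214.704
full_clip 0.82 252.616 143.808
rotator 0.84 261.128 186.312
```

View pics/w1.png

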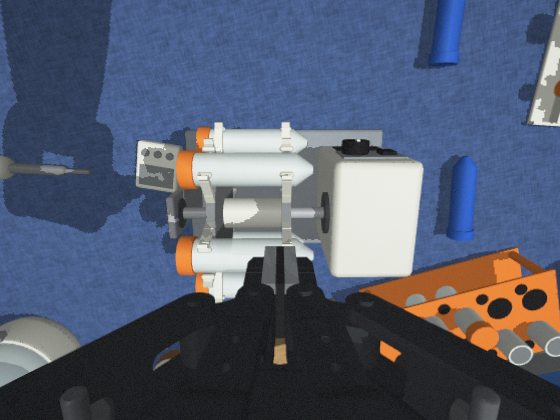

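The wrist view shows the axle at about row 214. Tubes lie at rows 140 and 170 on rotator −x, and 255 and 285 on +x. So the tubes stand at about ±30° and ±90°, and my cap assignment was wrong. I'm refitting with this view.

Run:
```python
from fit import *
cs['wrist']=cam('wrist'); crop['wrist']=(0,0)
W=[((178,170)),((200,139)),((177,255)),((200,286))]
SC=[(153,295),(167,338),(182,334),(208,428),(212,468)]
def res(p,full=False):
    r=[]
    for n,q,px in O:
        q=np.array(q)
        if q[2]<.1:q=q+[0,p[4],0]
        r+=list(proj(cs[n],world(p,q))-(np.array(px)/3+crop[n]))
    L=[('side',np.array(c)/3+crop['side']) for _,_,c in caps]+[('wrist',np.array(u)) for u in W]+[('scene',np.array(u)/3+crop['scene']) for u in SC]
    idx=[]
    for n,u in L:
        d=[proj(cs[n],world(p,cpt(p[3],k)))-u for k in range(1,6)]
        j=min(range(5),key=lambda i:np.linalg.norm(d[i])); idx.append((n,j+1,d[j].round(1).tolist()));r+=list(d[j])
    for q,u in [((0,0,.125),(252.3,214.7))]: r+=list(proj(cs['wrist'],world(p,q))-u)
    return (r,idx) if full else r
out=[]
for t in np.arange(1.5,4.9,.15):
    s=least_squares(res,[.58,-.23,-.24,t,.03],loss='soft_l1');out.append((s.cost,s.x))
out.sort(key=lambda x:x[0])
for c,x in out[:1]+[o for o in out if abs(o[1][3]-out[0][1][3])>.3][:1]:
    print(c,x)
    r,i=res(x,True)
    for t in i: print(t)
    print(np.array(r[:26]).reshape(-1,2).round(1).tolist(),r[-2:])
```

```text
54.507172761740144 [ 0.5859 -0.2252 -0.2413  3.3305  0.0314]
('side', 2, [-0.6, -0.4])
('side', 1, [-0.1, 0.1])
('side', 3, [-0.7, 0.3])
('side', 4, [-0.4, -0.0])
('side', 5, [-1.8, 0.0])
('wrist', 2, [1.4, 0.1])
('wrist', 1, [-2.2, 6.3])
('wrist', 3, [0.6, 0.8])
('wrist', 4, [-4.7, -0.0])
('scene', 2, [0.4, 0.3])
('scene', 1, [-2.0, 1.3])
('scene', 3, [-2.1, 0.3])
('scene', 4, [-0.9, -0.3])
('scene', 5, [-0.9, 0.3])
[[-3.0, 1.9], [0.1, -0.2], [-2.4, -1.5], [-3.6, 1.1], [-0.3, 2.9], [1.7, 2.6], [-1.2, -2.8], [-2.1, -0.0], [-1.6, -2.8], [2.7, -3.4], [0.2, -1.2], [3.6, -0.7], [6.2, -2.8]] [np.float64(-1.8132632588047386), np.float64(0.26500090580987035)]
88.16603757903376 [ 0.5856 -0.2251 -0.2425  2.2946  0.0315]
('side', 3, [-0.6, -0.6])
('side', 2, [-0.2, -0.0])
('side', 4, [-0.6, 0.3])
('side', 5, [-0.5, 0.2])
('side', 5, [5.5, -17.5])
('wrist', 3, [1.3, 0.4])
('wrist', 2, [-2.3, 5.8])
('wrist', 4, [0.6, 1.2])
('wrist', 5, [-4.6, -0.5])
('scene', 3, [0.4, 0.2])
('scene', 2, [-2.1, 1.0])
('scene', 4, [-2.1, 0.5])
('scene', 5, [-0.9, -0.1])
('scene', 5, [-2.3, -13.4])
[[-3.2, 1.9], [-0.1, -0.1], [-2.5, -1.5], [-3.7, 1.1], [-0.3, 2.7], [1.7, 2.5], [-1.1, -2.9], [-2.2, -0.0], [-1.6, -2.8], [2.7, -3.5], [0.2, -1.3], [3.6, -0.7], [6.2, -2.9]] [np.float64(-1.8136499660930383), np.float64(-0.02254893064770158)]
```

The refit gives rotator (0.586, −0.225), yaw −0.241 and θ≈3.33. Cap residuals are under 2 px apart from two partly hidden caps. I lower the shut finger on the −x side of the tube at −49°, then push it over the top.

```bash
python3 -m handwheel '[[[0.0,0.027,-0.012,0,0],[0.0,0.0275,-0.0117,0,0],[0.0,0,0,0,0],[0.0,0,0,0.035,0],[0.0,0,0,0.035,0],[0.0,0,0,0.035,0],[0.0,0,0,0.035,0],[0.0,0,0,0.033,0],[0.0,0,0,0,0],[0.0,0,0,0,0]]]'
python3 -m handwheel '[[[0.0,-0.012,0,0,0],[0.0,-0.012,0,0,0],[0.0,-0.012,0,0,0],[0.0,-0.012,0,0,0],[0.0,-0.012,0,0,0],[0.0,-0.012,0,0,0],[0.0,-0.012,0,0,0],[0.0,-0.012,0,0,0],[0.0,-0.012,0,0,0],[0.0,-0.012,0,0,0],[0.0,-0.012,0,0,0],[0.0,0,0,0,0]]]'
python3 - <<'E'
from meas import *
s=get_state();print(s['eef_pos']); d=s['eef_pos'][:2]-[.586,-.225];c,q=.971,-.239
print('rot frame',c*d[0]+q*d[1],-q*d[0]+c*d[1])
cv2.imwrite('pics/s2.png',np.hstack([cv2.resize(viewer.read_camera('scene')[200:350,170:320],(400,400)),cv2.resize(viewer.read_camera('side')[180:330,270:420],(400,400))]))
E
```

```text
time: 4.23
eef_pos: [0.4944, -0.1959, 0.1537]
tcp_rot: [0.118, 0.993, 0.001, -0.002]
contact_force: [0.1, -0.1, -0.2]
opening: 0.001
finger_force: 0.0
time: 5.23
eef_pos: [0.6245, -0.2284, 0.1566]
tcp_rot: [0.118, 0.993, -0.0, -0.0]
contact_force: [-5.0, 0.8, -2.2]
opening: 0.0
finger_force: 2.5
[ 0.6245 -0.2284  0.1566]
rot frame 0.038204735478368605 0.0059089210161276514
```

View pics/s2.png

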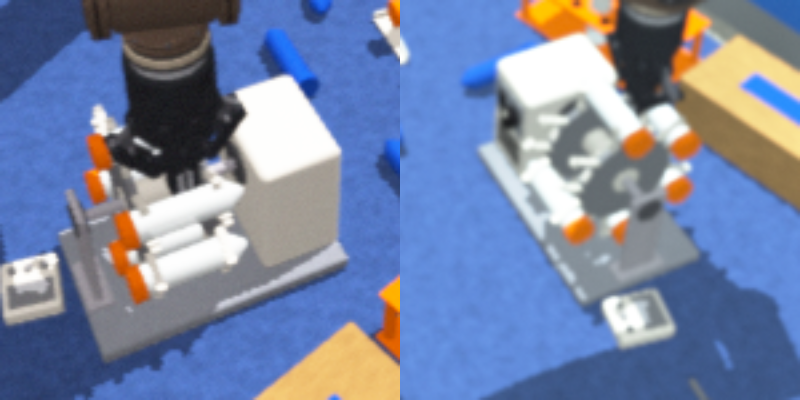

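The wheel turned as planned. The empty clip now shows at the upper left in the side view, about −61°. I push again, this time on the tube now at the top.

```bash
python3 -m handwheel '[[[0.0,0.003,0,-0.03,0],[0.0,0,0,-0.035,0],[0.0,0,0,-0.03,0],[0.0,0.025,-0.002,0,0],[0.0,0.025,-0.002,0,0],[0.0,0.025,-0.002,0,0],[0.0,0,0,0,0],[0.0,0,0,0.03,0],[0.0,0,0,0.035,0],[0.0,0,0,0.03,0],[0.0,0,0,0,0]]]'
python3 -m handwheel '[[[0.0,-0.012,0,0,0],[0.0,-0.012,0,0,0],[0.0,-0.012,0,0,0],[0.0,-0.012,0,0,0],[0.0,-0.012,0,0,0],[0.0,-0.012,0,0,0],[0.0,-0.006,0,0,0],[0.0,0,0,0,0],[0.0,0,0,0,0],[0.0,0.004,0,-0.03,0],[0.0,0,0,-0.04,0],[0.0,0,0,-0.04,0]]]'
python3 -m handwheel '[[[0.0,0.02,0,-0.03,0],[0.0,0.03,0,-0.03,0],[0.0,0,0,0,0],[0.0,0,0,0,0]]]'
python3 - <<'E'
from meas import *
s=get_state();print(s['eef_pos'],s['time'])
a=viewer.read_camera('wrist');cv2.imwrite('pics/w3.png',a)
for n in ['scene','side','wrist']:
  if n!='wrist': cv2.imwrite(f'pics/{n}3.png',viewer.read_camera(n))
  for k in ['axle','clip','full_clip']:
    for r in viewer.pinpoint(n,k)[:2]: print(n,k,round(r['confidence'],2),r['xy'][0]*560,r['xy'][1]*420)
E
```

```text
time: 6.25
eef_pos: [0.544, -0.2143, 0.1502]
tcp_rot: [0.119, 0.993, 0.002, -0.003]
contact_force: [-1.5, 0.6, -1.2]
opening: -0.004
finger_force: 0.0
time: 7.25
eef_pos: [0.6188, -0.2335, 0.2684]
tcp_rot: [0.119, 0.993, -0.0, 0.001]
contact_force: [0.4, -0.5, -0.6]
opening: -0.0
finger_force: 0.0
time: 7.58
eef_pos: [0.5716, -0.2224, 0.3322]
tcp_rot: [0.119, 0.993, -0.003, 0.006]
contact_force: [0.1, 0.5, -0.5]
opening: -0.004
finger_force: 0.0
[ 0.5716 -0.2224  0.3322] 7.5833
scene axle 0.98 230.888 270.48
scene axle 0.45 323.176 178.71
scene clip 0.66 225.512 252.08399999999997
scene clip 0.47 234.528 300.3
scene full_clip 0.69 237.49599999999998 280.308
side axle 0.74 348.32 239.19
side axle 0.55 348.824 220.92000000000002
side clip 0.85 347.48 220.70999999999998
side clip 0.17 175.112 160.692
side full_clip 0.73 247.016 195.3
wrist axle 0.61 279.32800000000003 190.21800000000002
wrist clip 0.79 278.6 198.996
wrist full_clip 0.76 276.976 258.71999999999997
```

View pics/w3.png

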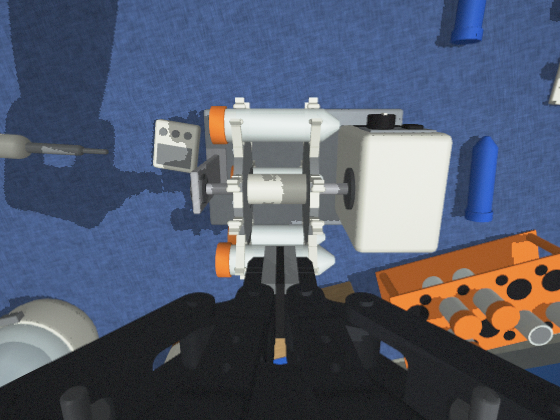

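The clip is at the top: in the wrist view its open jaws are at about (238,190) and (316,190), with tubes on either side at rows 124 and 260. Now I measure it properly.

```bash
cat > m2.py <<'E'
from fit import *
cs['wrist']=cam('wrist')
C=tri([ray(cs['scene'],225.5,252.1),ray(cs['side'],347.5,220.7),ray(cs['wrist'],278.6,199)])
A=tri([ray(cs['scene'],230.9,270.5),ray(cs['side'],348.3,239.2),ray(cs['wrist'],279.3,190.2)])
F=tri([ray(cs['scene'],237.5,280.3),ray(cs['wrist'],277,258.7)])
print('clip',C,'axle',A,'full',F)
Q=[('wrist',-1,-.0575,(211,125)),('wrist',1,-.0575,(218,260)),('wrist',0,0,(278.6,199)),('scene',0,0,(225.5,252.1)),('side',0,0,(347.5,220.7)),('wrist',1,0,(277,258.7)),('scene',1,0,(237.5,280.3))]
AX=[('wrist',(0,0,.125),(279.3,190.2)),('scene',(0,0,.125),(230.9,270.5)),('side',(0,0,.125),(348.3,239.2)),('wrist',(0,-.078,.125),(206,188.5)),('wrist',(0,.078,.125),(349,187))]
def res(p):
    r=[]
    for n,k,y,u in Q:r+=list(proj(cs[n],world(p,cpt(p[3],k,y)))-u)
    for n,q,u in AX:r+=list(proj(cs[n],world(p,q))-u)
    return r
s=least_squares(res,[.586,-.225,-.24,0],loss='soft_l1')
print(s.x,np.array(s.fun).reshape(-1,2).round(1).tolist())
E
python3 m2.py
```

```text
clip (array([ 0.5782, -0.2268,  0.1934]), [np.float64(0.0074598244943784985), np.float64(0.006288179353998969), np.float64(0.005643400207494762)]) axle (array([ 0.585 , -0.2284,  0.1209]), [np.float64(0.001523678071518402), np.float64(0.0047130284306937005), np.float64(0.004093750902254916)]) full (array([ 0.6432, -0.2433,  0.1536]), [np.float64(0.0018448275014408156), np.float64(0.0018448275014407876)])
[ 0.5798 -0.2258 -0.2283 -0.0852] [[0.3, -3.0], [-0.2, 1.2], [-2.1, 2.1], [1.7, -5.6], [-1.8, 0.9], [0.7, 2.0], [0.7, -5.6], [-2.0, -2.1], [-0.1, -2.2], [-3.2, -1.0], [-4.3, 0.3], [3.9, 0.3]]
```

```bash
cat > prof.py <<'E'
from meas import *
import sys,pickle
tag=sys.argv[1]
c=cam('wrist');s=get_state();a=viewer.read_camera('wrist');cv2.imwrite(f'pics/{tag}.png',a);pickle.dump(c,open(tag+'.pkl','wb'))
th=-.236;p=(.585,-.226)
for yy in (-.015,.0,.015):   # rotator y between the discs
    u=proj(c,[p[0]-np.sin(th)*yy,p[1]+np.cos(th)*yy,.14])[0]; u=int(round(u))
    g=a[:,u-1:u+2].astype(float).mean(1)
    lum=g.mean(1); e=np.abs(np.diff(cv2.GaussianBlur(lum[:,None],(1,5),0)[:,0]))
    pk=[(i,int(lum[max(i-4,0)]),int(lum[min(i+5,419)])) for i in range(2,330) if e[i]>9 and e[i]>=e[i-1] and e[i]>e[i+1]]
    print(u,pk)
print(s['eef_pos'],s['dq'].round(3))
E
python3 prof.py v1
python3 -m handwheel '[[[0.0,-0.03,0.02,0,0],[0.0,-0.03,0.02,-0.02,0],[0.0,0,0,0,0],[0.0,0,0,0,0],[0.0,0,0,0,0],[0.0,0,0,0,0]]]' >/dev/null
python3 prof.py v2; python3 -c "
import cv2,numpy as np
cv2.imwrite('pics/v12.png',np.hstack([cv2.imread('pics/v%d.png'%i)[:320,160:520] for i in(1,2)]))"
```

```text
263 [(112, 104, 204), (145, 195, 105), (173, 106, 216), (178, 173, 136), (186, 134, 231), (207, 221, 105), (231, 107, 197), (250, 233, 151), (256, 136, 68), (283, 94, 30)]
278 [(113, 109, 207), (145, 198, 106), (173, 107, 215), (178, 171, 171), (182, 215, 214), (186, 148, 231), (208, 216, 106), (231, 104, 197), (245, 226, 33)]
293 [(112, 106, 199), (145, 201, 107), (173, 106, 214), (178, 170, 135), (226, 103, 121), (229, 103, 172), (232, 162, 206), (245, 224, 101), (284, 95, 31)]
[ 0.5703 -0.2219  0.3239] [-0.001 -0.005 -0.002  0.001 -0.002 -0.   ]
224 [(43, 109, 213), (75, 204, 216), (78, 184, 195), (88, 186, 104), (119, 105, 163), (124, 123, 227), (147, 213, 106), (178, 103, 205), (187, 205, 204), (190, 223, 218), (217, 213, 105), (270, 104, 69), (298, 74, 34), (301, 76, 27)]
239 [(43, 107, 211), (75, 205, 216), (78, 187, 197), (88, 191, 104), (120, 105, 211), (149, 197, 108), (179, 104, 209), (187, 202, 202), (190, 221, 216), (217, 213, 111), (266, 108, 71), (288, 75, 31)]
254 [(43, 101, 211), (75, 206, 217), (78, 188, 203), (88, 194, 106), (179, 103, 209), (187, 202, 203), (190, 219, 215), (217, 215, 107), (256, 95, 28)]
[ 0.6371 -0.1973  0.3437] [-0.006 -0.007  0.009 -0.001 -0.002  0.001]
```

View pics/v12.png

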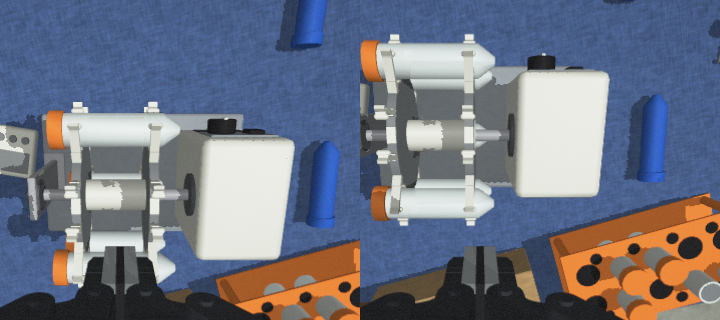

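```bash
cat > ft.py <<'E'
from h import *
import pickle
from scipy.optimize import least_squares
np.set_printoptions(precision=4,suppress=True)
yaw=-.236
ex=np.array([np.cos(yaw),np.sin(yaw),0]);ez=np.array([0,0,1.])
v1=pickle.load(open('v1.pkl','rb'));v2=pickle.load(open('v2.pkl','rb'))
# view,u,row,part,side(+1 = far +x side = lower row)
D=[(v1,278,113,-1,-1),(v1,278,145.5,-1,1),(v1,278,173.5,9,-1),(v1,278,208,9,1),(v2,239,43.5,-1,-1),(v2,239,77,-1,1),(v2,239,120.3,9,-1),(v2,239,148.8,9,1),(v2,239,188.5,1,-1),(v2,239,217.7,1,1)]
def res(p):
    X,th,b1,b2=p;r=[]
    for v,u,row,k,sd in D:
        o,d=ray(v,u,row+.0+(b1 if v is v1 else b2)); o2=np.array([o@ex,o[2]]);d2=np.array([d@ex,d[2]]);d2/=np.linalg.norm(d2)
        a=th+k*np.pi/3
        c=np.array([X,.125]) if k==9 else np.array([X+.075*np.sin(a),.125+.075*np.cos(a)])
        n=np.array([-d2[1],d2[0]]) # points +x for downward ray
        t=(o2-c)@n; r.append((t-sd*(.016 if k==9 else .015))*1e3)
    return r+[b1*.3,b2*.3]
s=least_squares(res,[.62,0,0,0]);print(s.x,np.round(s.fun,1), 'axle seed', np.array([.585,-.2265])@ex[:2])
ey=np.array([-np.sin(yaw),np.cos(yaw),0])
E
python3 ft.py
```

```text
[ 0.6217 -0.0186  1.5006 -0.5827] [ 1.7 -0.4 -2.4  1.3  0.7 -2.1  2.1 -0.8  0.6 -0.6  0.5 -0.2] axle seed 0.6217435764060483
```

θ≈−0.02, which is upright. The clip sits at about 0.620 m along the rotator's x direction, and residuals are about 2 mm. Next is the tray: move over it, spin to line up with the tube, and take wrist views from two places.

```bash
python3 -m handwheel '[[[0.06,0.0193,0.0362,0.0037,0],[0.06,0.0193,0.0362,0.0037,0],[0.06,0.0193,0.0362,0.0037,0],[0.06,0.0193,0.0362,0.0037,0],[0.06,0.0193,0.0362,0.0037,0],[0.06,0.0193,0.0362,0.0037,0],[0.06,0.0193,0.0362,0.0037,0],[0.06,0.0193,0.0362,0.0037,0],[0.06,0.0193,0.0362,0.0037,0],[0.06,0.0193,0.0362,0.0037,0],[0.06,0.0193,0.0362,0.0037,0],[0.06,0.0193,0.0362,0.0037,0]]]' >/dev/null
python3 -m handwheel '[[[0.06,0,0,0,7],[0.06,0,0,0,7],[0.06,0,0,0,7],[0.06,0,0,0,7],[0.06,0,0,0,7],[0.06,0,0,0,7],[0.06,0,0,0,7],[0.06,0,0,0,7],[0.06,0,0,0,7],[0.06,0,0,0,7],[0.06,0,0,0,7],[0.06,0,0,0,7]]]' >/dev/null
python3 -m handwheel '[[[0.06,0,0,0,7],[0.06,0,0,0,7],[0.06,0,0,0,0],[0.06,0,0,0,0],[0.06,0,0,0,0]]]'
cat > tb.py <<'E'
from meas import *
import sys,pickle
c=cam('wrist');s=get_state();tag=sys.argv[1];a=viewer.read_camera('wrist');cv2.imwrite(f'pics/{tag}.png',a)
out={}
for k in ['tube','tube_cap','tray','thin_tube']:
    for r in viewer.pinpoint('wrist',k)[:2]:
        u=r['xy'][0]*560,r['xy'][1]*420;out.setdefault(k,u);print(k,round(r['confidence'],2),np.round(u,1),atz(c,*u,.006 if k=='tray' else .045))
for r in viewer.outline_of('wrist','tube')[:2]:
    m=r['mask'].astype(np.uint8);ys,xs=np.nonzero(m);print('mask',round(r['confidence'],2),len(xs),xs.min(),xs.max(),ys.min(),ys.max(),cv2.fitLine(np.c_[xs,ys].astype(np.float32),2,0,.01,.01).ravel())
pickle.dump((c,out),open(tag+'.pkl','wb'));print(s['eef_pos'],s['qpos'][5])
E
python3 tb.py t1
python3 -m handwheel '[[[0.06,-0.02,0.03,0.03,0],[0.06,-0.02,0.03,0.03,0],[0.06,0,0,0,0],[0.06,0,0,0,0],[0.06,0,0,0,0]]]' >/dev/null
python3 tb.py t2
python3 - <<'E'
from h import *
import pickle
a,b=[pickle.load(open(f't{i}.pkl','rb')) for i in(1,2)]
for k in a[1]:
    if k in b[1]: print(k,*tri([ray(a[0],*a[1][k]),ray(b[0],*b[1][k])]))
E
```

```text
time: 11.2
eef_pos: [0.515, 0.2792, 0.2999]
tcp_rot: [0.827, 0.563, -0.0, -0.0]
contact_force: [-0.0, 0.8, -0.2]
opening: 0.701
finger_force: 0.0
tube 0.88 [440.7 288.1] [0.6542 0.0566 0.045 ]
tube 0.85 [283.8 334.9] [0.4373 0.0653 0.045 ]
tube_cap 0.92 [151.9 275.7] [0.3111 0.2112 0.045 ]
tube_cap 0.81 [323.3 328.6] [0.4908 0.0549 0.045 ]
tray 0.82 [301.6 195.5] [0.5276 0.2301 0.006 ]
thin_tube 0.78 [335.3 202.2] [0.564  0.2175 0.045 ]
mask 0.94 1631 246 324 319 346 [  0.9971  -0.0761 286.5665 333.3863]
mask 0.94 1757 401 490 267 298 [  0.9931  -0.117  448.6016 283.5333]
[0.515  0.2792 0.2999] 0.6990033125708012
tube 0.89 [134.6 278.9] [0.3586 0.1811 0.045 ]
tube 0.66 [222.3 193.9] [0.4906 0.2345 0.045 ]
tube_cap 0.88 [288.  329.5] [0.4948 0.0559 0.045 ]
tube_cap 0.82 [ 88.3 269.2] [0.3166 0.2107 0.045 ]
tray 0.68 [261.1 177.8] [0.5301 0.229  0.006 ]
thin_tube 0.71 [292.7 183.6] [0.5631 0.2176 0.045 ]
mask 0.92 2078 81 166 258 295 [  0.9915   0.1301 120.4817 277.4461]
mask 0.69 1987 392 476 260 294 [  0.9933  -0.1156 437.382  277.851 ]
[0.5518 0.2272 0.247 ] 0.598007368323067
tube [0.5628986  0.28557432 0.36385825] [np.float64(0.0017378902417686164), np.float64(0.001737890241768585)]
tube_cap [0.60616452 0.38433024 0.53809412] [np.float64(0.010394951195398308), np.float64(0.010394951195398317)]
tray [ 0.52732402  0.2254432  -0.01327853] [np.float64(0.0004711599218906365), np.float64(0.00047115992189052217)]
thin_tube [0.56347213 0.21900019 0.05043161] [np.float64(0.0002596215511074366), np.float64(0.00025962155110755984)]
```

View pics/t2.png

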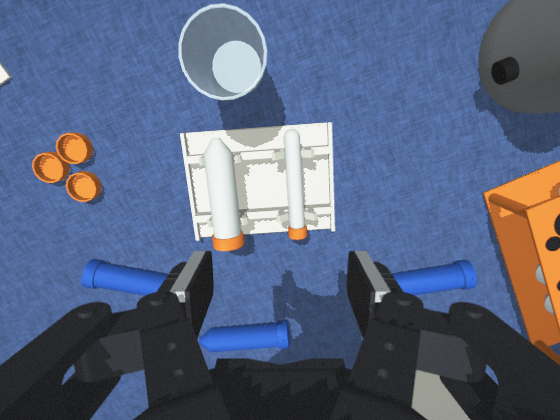

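The networks prefer the blue look-alikes. The white capped tube in the tray is the target, with its foot at (217,139) and cap at (228,243) in this view. I measure its cap and body by colour in both views.

```bash
cat > tt.py <<'E'
from meas import *
import pickle
V=[]
for i in (1,2):
    c,o=pickle.load(open(f't{i}.pkl','rb'));a=cv2.imread(f'pics/t{i}.png');h=cv2.cvtColor(a,cv2.COLOR_BGR2HSV)
    m=cv2.inRange(h,(5,150,120),(20,255,255));n,l,st,ce=cv2.connectedComponentsWithStats(m)
    g=proj(c,[.472,.182,.05]); j=min(range(1,n),key=lambda j:np.linalg.norm(ce[j]-g)+(1000 if st[j,4]<150 else 0))
    print(i,'guess',g,'cap',ce[j],st[j]); V.append((c,a,ce[j]))
cap,e=tri([ray(c,*u) for c,a,u in V]);print('cap centroid',cap,e)
# edges of the white body: profile across at two points along the tube, assuming z=.045
for c,a,u in V:
    C=atz(c,*u,.048)
    for yaw in (-.2,-.3):
        pass
    g=cv2.GaussianBlur(a.mean(2),(0,0),1)
    for s in (-.02,.0,.02):
        d=np.array([.342,.94,0]);P=C+d*(s+.051); n=np.array([.94,-.342,0])
        ts=np.arange(-.03,.03,.0005);val=[g[int(round(q[1])),int(round(q[0]))] for q in (proj(c,P+n*t) for t in ts)]
        print(round(s,3),[int(v) for v in val[::4]])
E
python3 tt.py
python3 -c "
import cv2
a=cv2.imread('pics/t2.png')[110:270,160:350];cv2.imwrite('pics/t2c.png',cv2.resize(a,None,fx=3.7,fy=3.7,interpolation=cv2.INTER_CUBIC))"
```

```text
1 guess [275.7772 254.5092] cap [277.4275 252.9569] [264 243  27  17 255]
2 guess [225.8531 245.2525] cap [228.3693 243.1591] [213 232  31  19 352]
cap centroid [0.4741 0.1817 0.0459] [np.float64(0.00020886548128456317), np.float64(0.00020886548128465116)]
-0.02 [227, 228, 228, 229, 223, 175, 154, 166, 185, 211, 223, 226, 231, 232, 232, 228, 225, 217, 203, 192, 164, 148, 128, 148, 166, 213, 226, 226, 226, 225]
0.0 [231, 231, 230, 230, 230, 228, 220, 195, 207, 216, 225, 230, 232, 233, 230, 228, 222, 213, 206, 183, 169, 144, 154, 166, 212, 229, 230, 229, 229, 230]
0.02 [230, 230, 230, 230, 230, 227, 198, 191, 208, 221, 225, 230, 232, 232, 231, 226, 223, 215, 198, 186, 155, 147, 154, 183, 225, 229, 230, 230, 230, 230]
-0.02 [239, 239, 240, 231, 234, 234, 230, 214, 226, 236, 240, 243, 243, 242, 241, 239, 234, 227, 216, 196, 170, 140, 121, 124, 149, 160, 203, 240, 241, 242]
0.0 [214, 241, 242, 242, 242, 242, 235, 226, 230, 238, 241, 243, 244, 243, 241, 238, 232, 223, 211, 188, 160, 152, 168, 177, 178, 178, 193, 234, 242, 242]
0.02 [237, 242, 242, 242, 242, 241, 230, 227, 236, 240, 242, 243, 243, 242, 240, 236, 233, 226, 212, 191, 162, 156, 175, 177, 176, 182, 221, 241, 242, 242]
```

View pics/t2c.png

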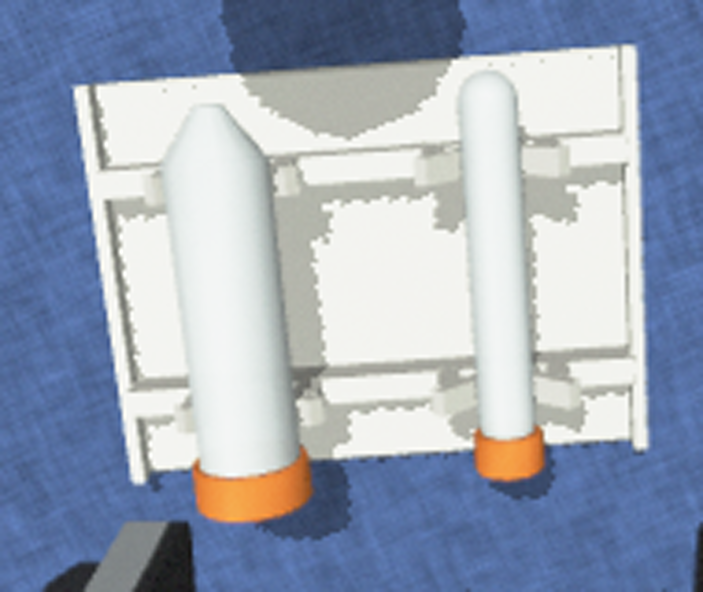

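The crop confirms the large white tube with an orange cap. It has flat sides, lies on both ribs, and its axis runs through full-image pixels (219.7,164.1) and (227.3,228.9).

Run:
```python
from meas import *
import pickle
c,_=pickle.load(open('t2.pkl','rb'))
A=atz(c,219.7,164.1,.045);B=atz(c,227.3,228.9,.045);F=atz(c,215.9,138.4,.045)
d=A-B;d/=np.linalg.norm(d);cap=np.array([.4741,.1817,.045]);
print(A,B,F,'dir deg',np.degrees(np.arctan2(d[1],d[0])),'B->cap',np.degrees(np.arctan2(*(A-cap)[[1,0]])),'len tip-cap',np.linalg.norm(F-cap))
d=(F-cap)/np.linalg.norm(F-cap);d2=(A-cap)/np.linalg.norm(A-cap)
mid=cap+.051*d2; print('mid',mid)
Rm=R.from_quat(get_state()['tcp_rot']).as_matrix();print('toolx deg',np.degrees(np.arctan2(Rm[1,0],Rm[0,0])),'shift',toshift([mid[0],mid[1],.026]),get_state()['eef_pos'])
```

```text
[0.5011 0.2641 0.045 ] [0.4796 0.1971 0.045 ] [0.5082 0.289  0.045 ] dir deg 72.25834613749032 B->cap 71.87640690616682 len tip-cap 0.11264566904890667
mid [0.49   0.2302 0.045 ]
toolx deg 68.44432201211742 shift [-0.0207 -0.0587  0.2217] [0.5517 0.2277 0.2479]
```

```bash
python3 -m handwheel '[[[0.06,-0.0105,-0.0295,0,0],[0.06,-0.0105,-0.0295,0,0],[0.06,0,0,0.03,-3.6],[0.06,0,0,0.03,0],[0.06,0,0,0.03,0],[0.06,0,0,0.03,0],[0.06,0,0,0.03,0],[0.06,0,0,0.03,0],[0.06,0,0,0.025,0],[0.06,0,0,0.0215,0],[0.06,0,0,0,0],[0.06,0,0,0,0]]]'
python3 -m handwheel '[[[0.0,0,0,0,0],[0.0,0,0,0,0],[0.0,0,0,0,0],[0.0,0,0,0,0],[0.0,0,0,0,0],[0.0,0,0,0,0],[0.0,0,0,0,0]]]' 50
python3 -m handwheel '[[[0.0,0,0,-0.02,0],[0.0,0,0,-0.03,0],[0.0,0,0,-0.035,0],[0.0,0,0,-0.035,0],[0.0,0,0,-0.035,0],[0.0,0,0,-0.035,0],[0.0,0,0,-0.035,0],[0.0,0,0,-0.035,0],[0.0,0,0,0,0],[0.0,0,0,0,0],[0.0,0,0,0,0]]]'
python3 - <<'E'
from meas import *
s=get_state();print(s['eef_pos'],s['opening'],s['qpos'])
c=cam('wrist');w=viewer.read_camera('wrist');cs=viewer.read_camera('side');cv2.imwrite('pics/g.png',np.hstack([w[:,100:460],cs[100:310,150:400].repeat(2,0).repeat(2,1)[:420,:440]]))
cv2.imwrite('pics/gw.png',w)
h=cv2.cvtColor(w,cv2.COLOR_BGR2HSV);m=cv2.inRange(h,(5,150,120),(20,255,255));n,l,st,ce=cv2.connectedComponentsWithStats(m)
print([(ce[j].round(1).tolist(),st[j].tolist()) for j in range(1,n) if st[j,4]>100])
E
```

```text
time: 13.22
eef_pos: [0.4883, 0.2293, 0.0196]
tcp_rot: [0.809, 0.588, -0.001, -0.0]
contact_force: [-0.4, -1.1, 0.8]
opening: 0.704
finger_force: 0.0
time: 13.8
eef_pos: [0.4887, 0.2303, 0.0225]
tcp_rot: [0.809, 0.588, 0.0, -0.001]
contact_force: [-5.2, 2.2, 6.3]
opening: 0.338
finger_force: 48.7
time: 14.72
eef_pos: [0.4888, 0.2291, 0.2808]
tcp_rot: [0.809, 0.588, 0.001, 0.0]
contact_force: [0.5, -0.3, -1.6]
opening: 0.341
finger_force: 49.4
[0.4888 0.2291 0.2808] 0.34126730467037536 [ 0.2503 -0.05    1.8545  0.      1.3358  0.5649]
[([126.2, 125.6], [98, 103, 55, 47, 1268]), ([143.2, 154.5], [128, 141, 29, 29, 608]), ([542.9, 239.9], [514, 168, 46, 169, 4591]), ([343.2, 209.9], [335, 203, 17, 13, 160])]
```

View pics/g.png

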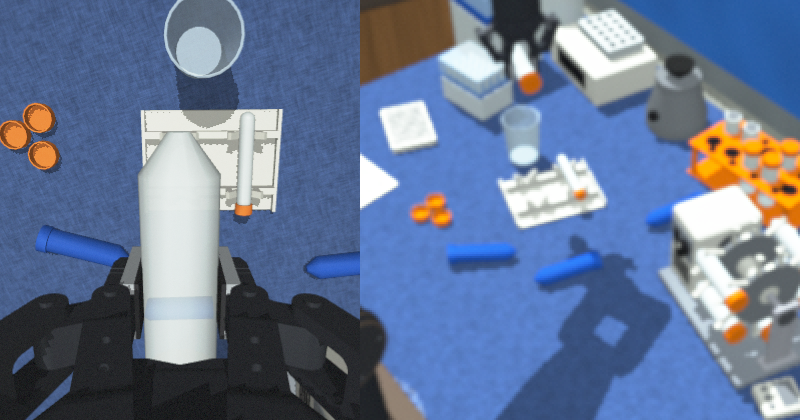

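The tube is held level at opening 0.34, with its axis 22.5 mm behind the TCP, and the side view shows the cap towards −y. I carry it over to the clip.

```bash
python3 -m handwheel '[[[0.0,-0.0288,0.0165,0,0],[0.0,-0.0288,0.0165,0,0],[0.0,-0.0288,0.0165,0,0],[0.0,-0.0288,0.0165,0,0],[0.0,-0.0288,0.0165,0,0],[0.0,-0.0288,0.0165,0,0],[0.0,-0.0288,0.0165,0,0],[0.0,-0.0288,0.0165,0,0],[0.0,-0.0288,0.0165,0,0],[0.0,-0.0288,0.0165,0,0],[0.0,-0.0288,0.0165,0,0],[0.0,-0.0288,0.0165,0,0]]]' >/dev/null
python3 -m handwheel '[[[0.0,-0.0288,0.0165,0,0],[0.0,-0.0288,0.0165,0,0],[0.0,0,0,0.02,-4.5],[0.0,0,0,0.015,0],[0.0,0,0,0,0],[0.0,0,0,0,0],[0.0,0,0,0,0]]]'
cat > chk.py <<'E'
from fit import *
s=get_state();Rm=R.from_quat(s['tcp_rot']).as_matrix();print('tcp',s['eef_pos'],'toolx',np.degrees(np.arctan2(Rm[1,0],Rm[0,0])),s['contact_force'])
X=.6203;yaw=-.236;ex=np.array([np.cos(yaw),np.sin(yaw)]);ey=np.array([-ex[1],ex[0]])
c=s['eef_pos'][:2];print('rotator-frame TCP minus clip mm',(c@ex-X)*1e3,(c@ey+.0834)*1e3)
p=[.585,-.2265,yaw]
for n in ('scene','side'):
    a=viewer.read_camera(n);cv2.imwrite(f'pics/chk_{n}.png',a);h=cv2.cvtColor(a,cv2.COLOR_BGR2HSV)
    m=cv2.inRange(h,(5,150,100),(20,255,255));k,l,st,ce=cv2.connectedComponentsWithStats(m)
    T=s['eef_pos']+Rm@[-.051,0,-.0225]
    print(n,'held cap pred',proj(cs[n],T).round(1),'pred caps',[proj(cs[n],world(p,cpt(-.02,j,-.051))).round(1).tolist() for j in (5,1)])
    print([(ce[j].round(1).tolist(),int(st[j,4])) for j in range(1,k) if st[j,4]>25 and np.linalg.norm(ce[j]-proj(cs[n],T))<60])
E
python3 chk.py
```

```text
time: 16.4
eef_pos: [0.5839, -0.2254, 0.245]
tcp_rot: [0.785, 0.619, -0.0, -0.0]
contact_force: [0.7, -0.4, -0.0]
opening: 0.336
finger_force: 49.5
tcp [ 0.5839 -0.2254  0.245 ] toolx 76.49046948417367 [ 0.6855 -0.4128 -0.0139]
rotator-frame TCP minus clip mm 0.14496140941355762 0.8031737748903367
scene held cap pred [205.2 236. ] pred caps [[202.8, 249.1], [219.0, 285.6]]
[([206.7, 235.8], 83), ([201.2, 250.2], 65), ([205.5, 270.5], 52)]
side held cap pred [360.8 214.9] pred caps [[337.3, 248.2], [375.6, 233.3]]
[([328.8, 179.0], 361), ([369.6, 202.8], 369), ([376.7, 233.2], 76), ([338.5, 250.6], 67), ([374.4, 249.8], 51), ([337.3, 266.3], 65)]
```

The tool is over the clip within 1 mm by calibration. The neighbouring caps suggest about 3 mm towards −y. I lower it, then press in.

```bash
python3 -m handwheel '[[[0.0,-0.003,0,0.01,0],[0.0,0,0,0.015,0],[0.0,0,0,0.012,0],[0.0,0,0,0.004,0],[0.0,0,0,0.004,0],[0.0,0,0,0.003,0],[0.0,0,0,0.003,0],[0.0,0,0,0,0],[0.0,0,0,0,0]]]' 70
python3 -m handwheel '[[[0.0,0,0,0.003,0],[0.0,0,0,0.003,0],[0.0,0,0,0.003,0],[0.0,0,0,0.003,0],[0.0,0,0,0,0],[0.0,0,0,0,0]]]'
```

```text
time: 17.25
eef_pos: [0.5849, -0.2294, 0.1973]
tcp_rot: [0.785, 0.619, 0.001, 0.003]
contact_force: [-0.3, 0.2, 5.4]
opening: 0.336
finger_force: 69.9
time: 17.75
eef_pos: [0.5836, -0.2288, 0.1821]
tcp_rot: [0.785, 0.619, 0.0, 0.0]
contact_force: [2.9, -1.2, -1.0]
opening: 0.333
finger_force: 69.3
```

```bash
python3 -m handwheel '[[[0.0,0,0,0.002,0],[0.0,0,0,0.002,0],[0.0,0,0,0,0],[0.0,0,0,0,0]]]'
python3 -m handwheel '[[[0.0,0,0,0.003,0],[0.0,0,0,0,0],[0.0,0,0,0,0]]]'
```

```text
time: 18.08
eef_pos: [0.5831, -0.2285, 0.1777]
tcp_rot: [0.785, 0.619, -0.0, -0.0]
contact_force: [0.6, -0.8, -0.6]
opening: 0.333
finger_force: 69.4
time: 18.33
eef_pos: [0.5838, -0.2287, 0.1775]
tcp_rot: [0.785, 0.619, 0.0, 0.001]
contact_force: [-1.1, -0.5, 6.6]
opening: 0.334
finger_force: 70.1
```

```bash
python3 -m handwheel '[[[0.0,0,0,0.003,0],[0.0,0,0,0,0],[0.0,0,0,-0.0045,0],[0.05,0,0,0,0],[0.05,0,0,0,0],[0.05,0,0,0,0],[0.05,0,0,0,0],[0.05,0,0,-0.01,0],[0.05,0,0,-0.03,0],[0.05,0,0,-0.04,0],[0.05,0,0,0,0],[0.05,0,0,0,0]]]'
python3 - <<'E'
from fit import *
print(get_state()['contact_force'],get_state()['eef_pos'])
p=[.585,-.2265,-.236]
for n in ('scene','side'):
    a=viewer.read_camera(n);cv2.imwrite(f'pics/end_{n}.png',a);h=cv2.cvtColor(a,cv2.COLOR_BGR2HSV)
    m=cv2.inRange(h,(5,150,100),(20,255,255));k,l,st,ce=cv2.connectedComponentsWithStats(m)
    T=proj(cs[n],world(p,cpt(0,0,-.051)))
    print(n,'pred caps 0,1,5',[proj(cs[n],world(p,cpt(-.0,j,-.051))).round(1).tolist() for j in (0,1,5)])
    print([(ce[j].round(1).tolist(),int(st[j,4])) for j in range(1,k) if st[j,4]>25 and np.linalg.norm(ce[j]-T)<60])
    for r in viewer.pinpoint(n,'clip')[:1]+viewer.pinpoint(n,'axle')[:1]: print(np.array(r['xy'])*[560,420],r['confidence'])
E
```

```text
time: 19.33
eef_pos: [0.5849, -0.2296, 0.2616]
tcp_rot: [0.785, 0.619, 0.001, 0.004]
contact_force: [0.2, 0.8, -0.0]
opening: 0.585
finger_force: 0.0
[ 0.2149  0.7746 -0.0019] [ 0.5849 -0.2296  0.2616]
scene pred caps 0,1,5 [[208.7, 256.4], [219.2, 286.2], [202.8, 248.9]]
[([205.6, 253.6], 142), ([205.1, 268.7], 55), ([217.6, 295.8], 239)]
[226.184 251.286] 0.67
[227.192 270.186] 0.89
side pred caps 0,1,5 [[358.4, 231.7], [375.7, 233.5], [337.6, 247.8]]
[([368.8, 201.3], 356), ([355.5, 194.0], 52), ([358.6, 232.1], 74), ([377.5, 234.1], 66), ([339.3, 249.3], 70), ([373.8, 251.2], 47), ([336.5, 265.8], 68), ([351.7, 266.6], 26)]
[348.712 221.214] 0.76
[348.32  239.904] 0.66
```

The cap is where a fully seated tube's cap should be: side view (358.6,232.1) against a predicted (358.4,231.7). As a check on depth I press lightly on the tube's top with shut fingers. It should stop me at z≈0.215.

```bash
python3 -m handwheel '[[[0.0,0,0,0,0],[0.0,0,0,0,0],[0.0,0,0,0,0],[0.0,0,0,0,0],[0.0,0,0,0,0],[0.0,0,0,0.03,0],[0.0,0,0,0.01,0],[0.0,0,0,0.002,0],[0.0,0,0,0,0],[0.0,0,0,0,0]]]' 30
python3 -m handwheel '[[[0.0,0,0,0.003,0],[0.0,0,0,0.002,0],[0.0,0,0,0.002,0],[0.0,0,0,0,0],[0.0,0,0,0,0]]]'
```

```text
time: 20.47
eef_pos: [0.5834, -0.2285, 0.2149]
tcp_rot: [0.785, 0.619, 0.0, -0.0]
contact_force: [-0.1, 0.0, 1.1]
opening: -0.0
finger_force: 0.8
time: 20.88
eef_pos: [0.5865, -0.2293, 0.2145]
tcp_rot: [0.785, 0.619, 0.003, 0.004]
contact_force: [-0.2, 3.2, 15.9]
opening: -0.003
finger_force: 8.0
```

```bash
python3 -m handwheel '[[[0.0,0,0,-0.01,0],[0.0,0,0,-0.035,0],[0.0,0,0,-0.035,0],[0.0,0,0,-0.035,0],[0.0,0,0,0,0],[0.0,0,0,0,0],[0.0,0,0,0,0],[0.0,0,0,0,0]]]'
python3 - <<'E'
from fit import *
p=[.585,-.2265,-.236];n='side'
a=viewer.read_camera(n);h=cv2.cvtColor(a,cv2.COLOR_BGR2HSV)
m=cv2.inRange(h,(5,150,100),(20,255,255));k,l,st,ce=cv2.connectedComponentsWithStats(m)
for th in(-.1,-.02,.1):print(th,[proj(cs[n],world(p,cpt(th,j,-.051))).round(1).tolist() for j in (0,1,5,2,4)])
T=proj(cs[n],world(p,cpt(0,0,-.051)))
print([(ce[j].round(1).tolist(),int(st[j,4])) for j in range(1,k) if st[j,4]>25 and np.linalg.norm(ce[j]-T)<40])
E
```

```text
time: 21.55
eef_pos: [0.5824, -0.2282, 0.3199]
tcp_rot: [0.785, 0.619, -0.001, -0.002]
contact_force: [-0.6, -0.0, 0.3]
opening: -0.003
finger_force: 0.0
-0.1 [[356.2, 232.6], [374.9, 232.4], [336.4, 249.7], [373.5, 248.4], [336.4, 265.3]]
-0.02 [[358.0, 231.9], [375.6, 233.3], [337.3, 248.2], [372.5, 249.8], [335.6, 264.6]]
0.1 [[360.7, 231.0], [376.4, 234.6], [339.0, 245.9], [370.8, 251.9], [334.6, 263.4]]
[([359.2, 232.2], 73), ([377.6, 234.3], 63), ([339.5, 249.0], 74), ([373.7, 251.5], 47), ([351.6, 266.7], 29)]
```

The wheel is upright, with all caps shifted by a common 1–2 px of calibration error. The tube is seated and the arm is clear.

```bash
python3 -c "
from plant import sign_off
print(sign_off())"
```

```text
the job is handed in; nothing more can be done
None
```

I turned the carousel so the empty clip stood at the top, pressed the large tube fully home with its cap at the bearing end like the others, and handed the job in after about 22 s of robot time; the verdict was not shown.

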